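# Strip a seized desk fan: left-hand spinner nut off, blade out

## Robot

A 6-joint arm with a two-finger parallel gripper is mounted at the origin on the work surface. World frame = base frame: x ahead of the robot, y to its left, z up, the work surface at z = 0. Lengths are in mm, angles in rad, forces in N, time in s.
With the tool pointing down it reaches from about 350 to 875 mm from the base axis. Payload 4.2 kg.
Tool frame: the origin (TCP) lies between the finger pads; the fingertips stand 14 mm ahead of it and the grasp point (between the pads) lies 5 mm behind it; z points along the fingers, y is the line along which they close (so a half turn about z gives the same grasp; the last joint's range is limited). The gripper opens to 85 mm and grips with 20 to 120 N. Pads are 22 mm wide; open, the fingers measure 114 mm over their backs; the gripper's body (76 mm by 85 mm) begins 54 mm behind the grasp point. The pads swing forward as they close: fully open they stand 13 mm farther back than shut.
Start: joints at [-0.987, 0.385, 0.008, 0, -1.194, -0.259], TCP at [199.465, -592.295, 245.312] pointing down, gripper open.
Joint ranges: [-3.14, 3.14], [-1.21, 2.06], [-1.07, 1.41], [-3.16, 2.05], [-2.99, -0.16], [-3.1, 3.1]. Speed limits (rad/s): [2.79, 2.79, 3.14, 3.14, 3.14, 3.14].

## Interface

Orientations are given as a unit quaternion [x, y, z, w].
In Python, from bench import * gives the robot as it stands.
- The arm moves only by the tool carry_out, never from a script. Its argument "motion" is a list of rows, each a list of 7 numbers: the turn, a rotation vector about the tool's x, y, z in rad, then the shift along the tool's x, y, z in mm, then the opening, from -1 (shut) to 1 (fully open), so that 0 is half open. A call has 1 to 5 rows; each row is the pose to reach, as a shift and turn from the pose commanded when the call began, along the tool's axes at that moment; what a row does not reach only later rows make up. A row lasts 1/8 s, in which the tool goes at most 62.5 mm and 10.7 degrees, less where a joint would pass 70% of its speed; a pose out of reach is approached as far as the arm can. A call with a gripper value outside its range is refused whole. The fingers move at their own pace and stop on an object; the grip force is fixed at half the most. Time passes only in rows, so rows that repeat a pose let the fingers close. It gives the time, the measured TCP pose, the force, the opening and the grip force at its end, in the units of the state.
- read_state(): the state, without advancing time (a new reading comes with each control period).
- get_image(name): name is "side" or "top"; returns a dict with "color" (420x560x3 uint8, blue, green, red), "mtx" (3x3 intrinsics, pixels), "position" and "orientation" of the camera in the world. Camera axes: x right, y down, z forward; pixel columns grow to the right and rows downward; lengths in mm; the calibration is good to about 2 mm. A picture is of the moment at which its call begins. There is no depth.
- job_done(): hands the job in; it is judged then, once.
The state is a dict: "clock": time; "joints": joint angles; "joint_vel": joint speeds; "joint_efforts": joint torques, N m; "position": TCP position; "ee_rot": TCP orientation; "contact_force": force on the tool from outside, world axes, zero at the start; "wrist_torque": the same for the moment, N m; "gripper_width": finger opening in mm; "grasp_force": force on a finger pad.
Only numpy, scipy, OpenCV 4.12 (cv2) and the standard library are available. Lean on these libraries where they do the work, as an engineer would, in place of code of your own. Each camera call takes 0.05 s, during which the arm holds its last target. There are 200 camera calls.

## Task

The desk fan's shaft has seized, so strip it for cleaning: unscrew the dark spinner nut that holds the blade (left-hand thread: it loosens clockwise; never force or jam the thread) and set it down in the soap dish, with the blade left on its shaft meanwhile. Then lift the blade straight off and lay it flat on the floor of the wash tray, front side up as it came off. Set both down rather than letting them fall, and leave the other things on the surface where they are.

Things in the scene. Friction and masses are not known exactly. Their poses are not given: they have to be found in the camera images.
- fan: cream desk fan, fixed to the surface, head turned straight up, front guard off. Origin: on the surface under the shaft axis; z up along the shaft. Base 176 mm across. The rear guard is an open wire basket round the blade, outer radius 117 mm, rim top at z = 152 mm. The shaft has seized and does not turn
- thread_home (a point): on the shaft axis at fan z = 158 mm, where the nut's underside rests on the hub when home. Two-start LEFT-HAND thread, lead 16 mm per turn: seen from above, turning the nut clockwise (negative yaw) raises it; anticlockwise drives it hard onto the hub. About 2 mm of axial and 1 to 2 mm of side play; the nut stays where it is left on the thread
- post_top (a point): tip of the shaft, at fan z = 202 mm on the axis: a smooth pilot 17.6 mm across that runs in the nut's bore, with the thread (26 mm across its ridges) from z = 180 mm down. Below that, at z 108 to 120 mm, a square drive 26.6 mm wide keys the blade's hub
- nut: dark grey twelve-sided plastic spinner nut, pale clockwise arrow on top: a cap 58 mm across flats (60 over corners), 52 mm tall, about 60 g, open below. Origin: centre of its underside, z up. Starts fully home. The thread lets go after 0.65 to 0.85 turn clockwise (it varies), the nut having risen 10 to 13 mm; until then it cannot be pulled up
- nut_top (a point): centre of the nut's top face, 52 mm above its origin. Once the thread has let go the nut lifts freely; it must then rise some 35 mm more to clear the post
- blade: blue plastic fan blade, 180 mm across, about 130 g, five pitched paddles round a twelve-sided hub 56 mm across flats and 50 mm tall. Origin: centre of the hub's underside, its lowest point; z up towards the front. On the shaft its origin is at fan z = 108 mm. Its square socket has 1 mm clearance a side on the drive; with the nut off it lifts straight up, clear of the shaft after 95 mm
- hub_top (a point): centre of the hub's top face, 50 mm above the blade's origin. The paddles occupy 2 to 29 mm above the blade's origin, so the top 20 mm of the hub is free all round to be gripped
- tray: lilac square wash tray, 230 mm outside, 220 mm inside, 800 g, loose. Origin: centre of its underside; walls along its x and y axes; inner floor 5 mm and wall tops 26 mm above the origin
- dish: round white ceramic soap dish, 152 mm across the rim, 400 g, loose. Origin: centre of its underside; flat inner floor 6 mm above the origin and about 120 mm across, rim 18 mm above the origin
- mug: steel mug, 74 mm across and 85 mm tall, with a handle; bystander. Origin: centre of its underside
- brush_cover: mint-green toothbrush cover lying on the surface, 200 mm long along its x, 28 mm wide and 24 mm tall; bystander. Origin: underside, near its middle
- pill_box: white pill organiser with seven flaps, 168 mm along its x, 36 mm wide, 25 mm tall; bystander. Origin: centre of its underside
- pin_bowl: blue ceramic bowl of hairpins, 100 mm across, 40 mm tall; bystander. Origin: centre of its underside
- mirror: red plastic folding mirror standing open, foot 85 x 110 mm, 155 mm tall; bystander. Origin: centre of the foot's underside
Not all that is in view belongs to the job. Of the things like the nut, leave any that is blue or turquoise; of the rest the smaller one is meant.

How it is judged (in metres and radians):
On the way, in this order (a step that is already met when the one before it is completed fails the run):
1. the nut is unscrewed and lifted clear of the shaft, the blade still on its shaft (z of nut in the frame of fan above 0.204 m and z of blade in the frame of fan below 0.118 m and horizontal distance between blade and fan below 0.01 m), for 0.1 s.
2. the nut lies in the soap dish, let go of and at rest, the blade still on its shaft (horizontal distance between nut and dish below 0.045 m and z of nut in the frame of dish between 0 and 0.05 m and linear speed of nut below 0.02 m/s and angular speed of nut below 0.2 rad/s and contact force between the fingers and nut below 0.05 N and z of blade in the frame of fan below 0.118 m and horizontal distance between blade and fan below 0.01 m), for 0.2 s.
3. the blade is lifted clear of the shaft (z of blade in the frame of fan above 0.204 m).
At the end, for the whole second after the job is handed in: The nut is in the soap dish (centre within 45 mm of the dish's), the blade lies flat on the tray's floor, front up (origin under 13 mm above the tray's underside, within 40 mm of its centre, tilt under 0.08 rad); both released and at rest (horizontal distance between nut and dish below 0.045 m and z of nut in the frame of dish between 0 and 0.05 m and linear speed of each of nut, blade below 0.02 m/s and angular speed of each of nut, blade below 0.2 rad/s and contact force between the fingers and nut below 0.05 N and contact force between the fingers and blade below 0.05 N and z of blade in the frame of tray between 0 and 0.013 m and angle between blade's own z axis and vertical below 0.08 rad and horizontal distance between blade and tray below 0.04 m); the robot touches nothing.
It fails at once if the thread is forced or jammed: more than 90 N between nut and fan (contact force between nut and fan above 90 N).
It fails at once if the nut is let fall (faster than 0.8 m/s with no finger on it, a fall of over 30 mm) (linear speed of nut above 0.8 m/s and contact force between the fingers and nut below 0.01 N).
It fails at once if the blade is let fall (faster than 0.8 m/s with no finger on it, a fall of over 30 mm) (linear speed of blade above 0.8 m/s and contact force between the fingers and blade below 0.01 N).
It fails at once if the mug, toothbrush cover, pill organiser, hairpin bowl or mirror is pushed more than 30 mm from its place (distance of any of mug, brush_cover, pill_box, pin_bowl, mirror from where it was at the start of the episode above 0.03 m).
It also fails if it takes over 72 s, if anything falls off the work surface, if the arm or the gripper's body presses on something with over 40 N, if the wrist force passes 120 N, or if a joint passes its speed limit or range.

## Working session

There is one attempt and no reset: what is moved stays moved. The work goes in short steps, Python scripts to look and compute and a tool call to move; the robot and the scene stay as the last step left them, time stands still between calls to the robot, and variables do not carry over. Pictures are saved under pics/ and viewed, at most 10 in all, crops included, and the job is handed in when it is done.

Besides the shell and the picture viewer there is one more tool, called after ">>>" by a JSON object that holds its "name" and its "arguments". carry_out: Moves the arm, as the interface text tells. Its arguments: {"type":"object","properties":{"motion":{"type":"array"}},"required":["motion"]}

```bash
ls; mkdir -p pics
python3 - <<'E'
from bench import *
import cv2
s=read_state();print({k:s[k] for k in('clock','position','ee_rot','joints','contact_force','gripper_width')})
for n in('side','top'):
    d=get_image(n);cv2.imwrite(f'pics/{n}0.png',d['color']);print(n,d['mtx'],d['position'],d['orientation'])
E
```

```text
pics
{'clock': 0.0, 'position': array([ 199.29457632, -591.78705248,  244.2226303 ]), 'ee_rot': array([-1.61594196e-01,  9.86856686e-01,  1.07124310e-03, -2.21799190e-04]), 'joints': array([-9.87393138e-01,  3.85554588e-01,  6.62835956e-03, -5.06447741e-04,
       -1.19400679e+00, -2.58604415e-01]), 'contact_force': array([ 0.92875257,  0.76812344, -0.26659998]), 'gripper_width': 85.24387086660481}
side [[450.04639196   0.         274.04770015]
 [  0.         450.04639196 209.5449079 ]
 [  0.           0.           1.        ]] [  30.50487079 1066.02528349 1025.10610945] [-0.15896747  0.88183269 -0.43456419  0.09085383]
top [[534.93917831   0.         272.4845859 ]
 [  0.         534.93917831 221.12400333]
 [  0.           0.           1.        ]] [ 287.33903715   11.48076311 1987.90585743] [-0.70204951  0.71022577 -0.03834592  0.03514886]
```

View pics/top0.png

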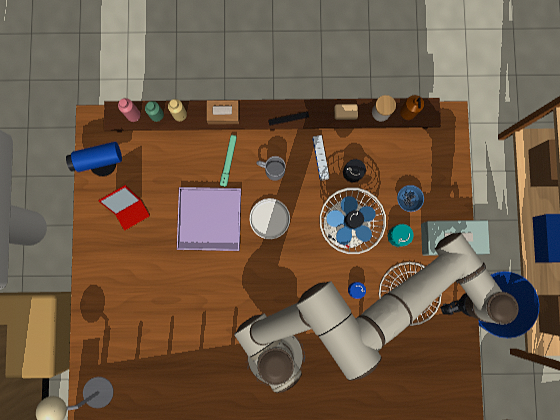

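View pics/side0.png

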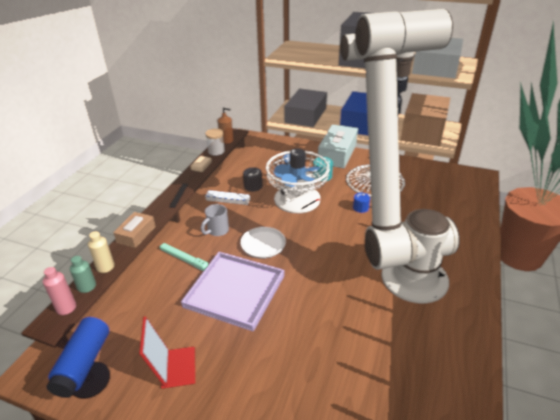

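Top view: candidate nuts are dark on the fan (355,217), dark on the surface (354,171), blue (358,290) and turquoise (401,235). The last two are ruled out by colour. I'll compare the two dark ones in one enlarged crop and measure the rest.

```bash
cat > h.py <<'E'
from bench import *
import cv2, numpy as np
from scipy.spatial.transform import Rotation as R
def ray(d,u,v):
    r=R.from_quat(d['orientation']).apply(np.linalg.solve(d['mtx'],[u,v,1.])); return np.array(d['position']),r
def plane(d,u,v,z):
    p,r=ray(d,u,v); return p+r*(z-p[2])/r[2]
def proj(d,P):
    c=R.from_quat(d['orientation']).inv().apply(np.array(P)-d['position']); q=d['mtx']@c; return q[:2]/q[2]
def blobs(d,lo,hi,box,amin=30):
    x0,y0,x1,y1=box; m=cv2.inRange(cv2.cvtColor(d['color'],cv2.COLOR_BGR2HSV),lo,hi); k=np.zeros_like(m);k[y0:y1,x0:x1]=m[y0:y1,x0:x1]
    cs,_=cv2.findContours(k,cv2.RETR_EXTERNAL,cv2.CHAIN_APPROX_NONE)
    return sorted([c for c in cs if cv2.contourArea(c)>=amin],key=cv2.contourArea,reverse=True)
E
python3 - <<'E'
from h import *
t=get_image('top');s=get_image('side')
a=cv2.resize(t['color'][145:265,315:420],None,fx=4,fy=4,interpolation=cv2.INTER_CUBIC)
b=cv2.resize(s['color'][135:215,230:340],(380,276),interpolation=cv2.INTER_CUBIC)
o=np.zeros((480,800,3),np.uint8);o[:480,:420]=a;o[:276,420:800]=b;cv2.imwrite('pics/cand.png',o)
def rep(n,c,d,z):
    (u,v),r=cv2.minEnclosingCircle(c); q=cv2.minAreaRect(c);print(n,np.round((u,v,r),1),'A',cv2.contourArea(c),'P',plane(d,*q[0],z).round(0),np.round(q[1:][0],1),round(q[2],1), 'diam mm',round(2*r*(t['position'][2]-z)/535))
for c in blobs(t,(110,15,120),(160,120,255),(170,180,250,256))[:1]:
    rep('tray',c,t,26); q=cv2.boxPoints(cv2.minAreaRect(c)); print([plane(t,*p,26)[:2].round() for p in q])
for c in blobs(t,(0,0,150),(180,40,255),(240,190,295,245))[:2]: rep('dish',c,t,18)
for c in blobs(t,(0,0,0),(180,140,60),(340,195,370,240))[:3]: rep('nut',c,t,210)
for c in blobs(t,(0,0,0),(180,140,60),(340,155,370,185))[:3]: rep('decoy',c,t,50)
for c in blobs(t,(95,60,60),(118,255,255),(315,185,390,258))[:6]: rep('blade',c,t,135)
E
```

```text
tray [208.5 218.5  43.8] A 3770.0 P [504. 238.  26.] [62.3 62.4] 1.3 diam mm 322
[array([393., 354.]), array([625., 351.]), array([617., 119.]), array([385., 126.])]
dish [268.6 218.2  20.3] A 561.0 P [514.  48.  18.] [20.5 40.5] 16.6 diam mm 149
nut [353.9 219.    9.4] A 196.0 P [ 477. -269.  210.] [16.5 18.3] 63.4 diam mm 62
decoy [353.4 169.8  11.8] A 333.5 P [ 675. -301.   50.] [20.2 23.6] 33.7 diam mm 86
blade [337.9 227.3  18.1] A 423.5 P [ 461. -233.  135.] [36.2 18.9] 60.9 diam mm 126
blade [348.6 205.1   9.2] A 198.0 P [ 537. -265.  135.] [16. 17.] 66.0 diam mm 64
blade [362.  233.    9.4] A 187.0 P [ 436. -313.  135.] [17.  14.8] 63.4 diam mm 65
blade [366.8 213.1   8.4] A 156.0 P [ 506. -331.  135.] [15.7 13.9] 63.4 diam mm 58
```

View pics/cand.png

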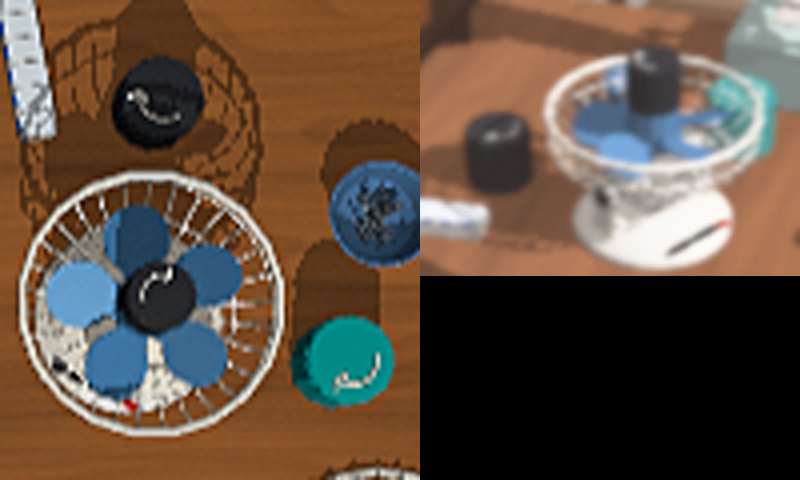

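The crop shows the nut on the fan, about (354,219) top view and 62 mm across. The loose dark one at (353,170) is about 86 mm, too large. The fan-mounted nut is the smaller non-blue one, so it is meant. Next I'll refine the fan axis from the rim, in both views.

Run:
```python
from h import *
t=get_image('top');s=get_image('side')
# rim outline, top view -> circle on z=150
def rim(d,box,z):
    cs=blobs(d,(0,0,150),(180,70,255),box,5); h=cv2.convexHull(np.vstack(cs)).reshape(-1,2)
    P=np.array([plane(d,*p,z)[:2] for p in h]); 
    for _ in range(4):
        A=np.c_[2*P,np.ones(len(P))];x=np.linalg.lstsq(A,(P**2).sum(1),rcond=None)[0]; r=np.sqrt(x[2]+x[:2]@x[:2]); e=np.linalg.norm(P-x[:2],axis=1)-r; P=P[abs(e)<max(4,2*e.std())]
    return x[:2].round(1),r.round(1),len(P),e.std().round(1)
print('rim top',rim(t,(316,184,390,258),150)); print('rim side',rim(s,(262,147,334,182),150))
# dish
c=np.vstack(blobs(t,(0,0,95),(180,60,255),(245,192,293,243),20)); (u,v),r=cv2.minEnclosingCircle(c);print('dish',u,v,r,plane(t,u,v,18).round(1))
# nut silhouette: dark mask in both views, predicted outlines
for d,n,b in((t,'top',(338,198,370,240)),(s,'side',(285,143,312,172))):
    c=blobs(d,(0,0,0),(180,255,65),b)[0]; x,y,w,h=cv2.boundingRect(c);print(n,'nut bbox',x,y,w,h,[x+w/2-.5,y+h/2-.5])
    for P in((477,-275,210),(477,-275,158),(477,-245,210),(477,-305,210),(507,-275,210),(447,-275,210)):print(P,proj(d,P).round(1))
# shelf / bottom check of calibration: tray corners side
c=blobs(s,(110,15,120),(160,120,255),(170,240,295,335))[0];q=cv2.approxPolyDP(c,8,True).reshape(-1,2);P=[plane(s,*p,26)[:2].round() for p in q];print('tray side',P,np.mean(P,axis=0))
```

```text
rim top (array([ 478.6, -274.3]), np.float64(115.0), 37, np.float64(0.6))
rim side (array([ 468.2, -263.9]), np.float64(129.9), 11, np.float64(3.8))
dish 269.21044921875 218.1801300048828 20.532958984375 [504.   13.3  18. ]
top nut bbox 344 210 20 19 [353.5, 219.0]
(477, -275, 210) [355.4 218.9]
(477, -275, 158) [353.  220.6]
(477, -245, 210) [346.4 219. ]
(477, -305, 210) [364.3 218.8]
(507, -275, 210) [355.1 210. ]
(447, -275, 210) [355.6 227.9]
side nut bbox 291 155 13 13 [297.0, 161.0]
(477, -275, 210) [297.2 151.5]
(477, -275, 158) [297.1 163.9]
(477, -245, 210) [294.5 155.5]
(477, -305, 210) [299.9 147.6]
(507, -275, 210) [289.4 150.2]
(447, -275, 210) [305.2 152.9]
tray side [array([611., 129.]), array([612., 358.]), array([384., 369.]), array([383., 134.])] [497.5 247.5]
```

Fan axis is about (478.5,-274.5). The rim fits 115 mm against 117, and the nut outline agrees in both views. Dish is at (504,13) and tray at (503,239). Moving above the nut and winding joint 6 back for one long clockwise stroke.

>>> {"name": "carry_out", "arguments": {"motion": [[0, 0, -0.18, -50, 29, -4, 0.69], [0, 0, -0.36, -100, 58, -8, 0.69], [0, 0, -0.54, -150, 87, -12, 0.69], [0, 0, -0.72, -200, 116, -16, 0.69], [0, 0, -0.9, -250, 145, -20, 0.69]]}}

```text
clock: 0.92
position: [391.1, -373.6, 265.7]
ee_rot: [-0.577, 0.817, -0.0, 0.0]
contact_force: [0.9, 0.4, -0.6]
gripper_width: 72.1
grasp_force: 0.0
```

```bash
cat >> h.py <<'E'
def go(x,y,z):
    s=read_state();r=R.from_quat(s['ee_rot']);print('t',s['clock'],'pos',np.round(s['position'],1),'J',np.round(s['joints'],2),'F',np.round(s['contact_force'],1),'tq',np.round(s['wrist_torque'],2),'w',round(s['gripper_width'],1),'g',np.round(s['grasp_force'],1))
    print('tool shift',r.inv().apply(np.array([x,y,z])-s['position']).round(1),'z axis',r.as_matrix()[:,2].round(4),'y',r.as_matrix()[:,1].round(3))
E
python3 -c "
from h import *
go(478.5,-274.5,260)"
```

```text
t 0.925 pos [ 391.1 -373.6  265.7] J [-0.46  0.23 -0.17  0.   -1.18  0.12] F [ 0.9  0.4 -0.6] tq [-0.1  -0.07 -0.02] w 72.1 g 0.0
tool shift [-122.5  -49.3    5.7] z axis [ 5.e-04 -3.e-04 -1.e+00] y [-0.943  0.334 -0.001]
```

>>> {"name": "carry_out", "arguments": {"motion": [[0, 0, -0.18, -40, -16, 0, 0.69], [0, 0, -0.36, -80, -32, 2, 0.69], [0, 0, -0.54, -122, -49, 4, 0.69], [0, 0, -0.72, -122, -49, 6, 0.69], [0, 0, -0.9, -122, -49, 6, 0.69]]}}

```text
clock: 1.55
position: [477.9, -276.2, 259.0]
ee_rot: [0.875, -0.484, -0.0, 0.0]
contact_force: [0.6, -0.0, 0.5]
gripper_width: 72.3
grasp_force: 0.0
```

>>> {"name": "carry_out", "arguments": {"motion": [[0, 0, -0.18, 0, 0, 0, 0.69], [0, 0, -0.36, 0, 0, 0, 0.69], [0, 0, -0.54, 0, 0, 0, 0.69], [0, 0, -0.72, 0, 0, 0, 0.69], [0, 0, -0.9, 0, 0, 0, 0.69]]}}

```text
clock: 2.17
position: [477.5, -276.9, 259.3]
ee_rot: [0.998, -0.055, -0.0, -0.0]
contact_force: [-0.2, 0.3, -0.4]
gripper_width: 72.1
grasp_force: 0.0
```

>>> {"name": "carry_out", "arguments": {"motion": [[0, 0, -0.18, 0, 0, 0, 0.69], [0, 0, -0.36, 0, 0, 0, 0.69], [0, 0, -0.54, 0, 0, 0, 0.69], [0, 0, -0.72, 0, 0, 0, 0.69], [0, 0, -0.9, 0, 0, 0, 0.69]]}}

```text
clock: 2.8
position: [477.5, -276.9, 259.3]
ee_rot: [0.923, 0.384, -0.0, -0.0]
contact_force: [-0.5, -0.1, 1.0]
gripper_width: 72.1
grasp_force: 0.0
```

```bash
python3 -c "
from h import *
go(478.5,-274.5,184)"
```

```text
t 2.8 pos [ 477.5 -276.9  259.3] J [-0.23  0.25 -0.15 -0.   -1.17  2.59] F [-0.5 -0.1  1. ] tq [-0.03 -0.01  0.04] w 72.1 g 0.0
tool shift [ 2.4 -1.  75.3] z axis [-1.e-04  1.e-04 -1.e+00] y [ 0.71  -0.704 -0.   ]
```

>>> {"name": "carry_out", "arguments": {"motion": [[0, 0, -0.15, 2, -1, 20, 0.69], [0, 0, -0.3, 2, -1, 40, 0.69], [0, 0, -0.3, 2, -1, 55, 0.69], [0, 0, -0.3, 2, -1, 68, 0.69], [0, 0, -0.3, 2, -1, 75, 0.69]]}}

```text
clock: 3.42
position: [478.2, -274.8, 183.6]
ee_rot: [0.857, 0.515, -0.0, -0.0]
contact_force: [-0.2, 0.7, 1.0]
gripper_width: 71.9
grasp_force: 0.0
```

Run:
```python
from h import *
go(478.5,-274.5,184)
t=get_image('top');s=get_image('side')
o=np.hstack([cv2.resize(t['color'][185:255,320:390],(400,400),interpolation=cv2.INTER_CUBIC),cv2.resize(s['color'][125:195,262:332],(400,400),interpolation=cv2.INTER_CUBIC)]);cv2.imwrite('pics/near.png',o)
```

```text
t 3.425 pos [ 478.2 -274.8  183.6] J [-0.23  0.31 -0.26 -0.   -0.99  2.88] F [-0.2  0.7  1. ] tq [-0.02  0.05 -0.03] w 71.9 g 0.0
tool shift [ 0.4  0.1 -0.4] z axis [-7.e-04  2.e-04 -1.e+00] y [ 0.883 -0.47  -0.001]
```

View pics/near.png

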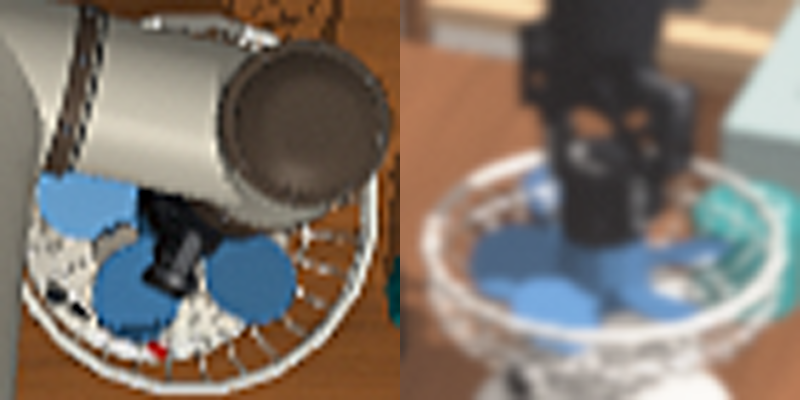

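The fingers straddle the nut (side crop about (600,180)) with no contact force. Closing while easing clockwise.

>>> {"name": "carry_out", "arguments": {"motion": [[0, 0, 0.03, 0, 0, 0, 0.3], [0, 0, 0.06, 0, 0, 0, 0.0], [0, 0, 0.1, 0, 0, -0.2, -0.5], [0, 0, 0.14, 0, 0, -0.3, -1], [0, 0, 0.2, 0, 0, -0.5, -1]]}}

```text
clock: 4.15
position: [478.4, -275.0, 185.3]
ee_rot: [0.905, 0.426, 0.0, 0.0]
contact_force: [-0.3, -0.1, 0.5]
gripper_width: 57.9
grasp_force: 63.9
```

```bash
python3 -c "
from h import *
go(478.5,-274.5,184)"
```

```text
t 4.15 pos [ 478.4 -275.   185.3] J [-0.23  0.31 -0.26  0.   -1.    2.68] F [-0.3 -0.1  0.5] tq [-0.07  0.06  0.  ] w 57.9 g 63.9
tool shift [ 0.4 -0.2  1.3] z axis [ 9.e-04 -3.e-04 -1.e+00] y [ 0.771 -0.637  0.001]
```

Gripped across the flats (57.9 mm) with no side load. Unscrewing along the helix, about 0.46 mm per 0.18 rad.

>>> {"name": "carry_out", "arguments": {"motion": [[0, 0, 0.15, 0, 0, -0.4, -1], [0, 0, 0.32, 0, 0, -0.8, -1], [0, 0, 0.5, 0, 0, -1.3, -1], [0, 0, 0.68, 0, 0, -1.7, -1], [0, 0, 0.86, 0, 0, -2.2, -1]]}}

```text
clock: 4.78
position: [477.7, -274.8, 187.3]
ee_rot: [1.0, 0.008, -0.001, -0.0]
contact_force: [-0.8, 0.7, 1.3]
gripper_width: 57.9
grasp_force: 64.0
```

>>> {"name": "carry_out", "arguments": {"motion": [[0, 0, 0.18, 0, 0, -0.5, -1], [0, 0, 0.36, 0, 0, -0.9, -1], [0, 0, 0.54, 0, 0, -1.4, -1], [0, 0, 0.72, 0, 0, -1.8, -1], [0, 0, 0.9, 0, 0, -2.3, -1]]}}

```text
clock: 5.4
position: [477.9, -274.4, 189.5]
ee_rot: [0.904, -0.428, -0.0, -0.0]
contact_force: [-1.2, 1.5, 0.8]
gripper_width: 57.6
grasp_force: 64.0
```

```bash
python3 -c "
from h import *
go(478.5,-274.5,184)"
```

```text
t 5.4 pos [ 477.9 -274.4  189.5] J [-0.23  0.31 -0.26 -0.   -1.01  0.91] F [-1.2  1.5  0.8] tq [0.65 0.28 0.03] w 57.6 g 64.0
tool shift [ 0.5 -0.4  5.5] z axis [-4.e-04  8.e-04 -1.e+00] y [-0.773 -0.634 -0.   ]
```

>>> {"name": "carry_out", "arguments": {"motion": [[0, 0, 0.18, 0, 0, -0.5, -1], [0, 0, 0.36, 0, 0, -0.9, -1], [0, 0, 0.54, 0, 0, -1.4, -1], [0, 0, 0.72, 0, 0, -1.8, -1], [0, 0, 0.9, 0, 0, -2.3, -1]]}}

```text
clock: 6.02
position: [478.3, -274.4, 191.8]
ee_rot: [-0.628, 0.778, 0.0, 0.0]
contact_force: [0.0, 1.8, 0.2]
gripper_width: 57.9
grasp_force: 63.9
```

>>> {"name": "carry_out", "arguments": {"motion": [[0, 0, 0.18, 0, 0, -0.5, -1], [0, 0, 0.36, 0, 0, -0.9, -1], [0, 0, 0.54, 0, 0, -1.4, -1], [0, 0, 0.72, 0, 0, -1.8, -1], [0, 0, 0.9, 0, 0, -2.3, -1]]}}

```text
clock: 6.65
position: [478.3, -274.8, 194.1]
ee_rot: [-0.227, 0.974, -0.0, 0.0]
contact_force: [0.6, -0.8, -0.6]
gripper_width: 57.6
grasp_force: 63.9
```

```bash
python3 -c "
from h import *
go(478.5,-274.5,184)"
```

```text
t 6.65 pos [ 478.3 -274.8  194.1] J [-0.23  0.3  -0.25 -0.   -1.02 -0.89] F [ 0.6 -0.8 -0.6] tq [-0.01  0.09  0.  ] w 57.6 g 63.9
tool shift [-0.3  0.2 10.1] z axis [ 5.e-04  0.e+00 -1.e+00] y [-0.442  0.897 -0.   ]
```

>>> {"name": "carry_out", "arguments": {"motion": [[0, 0, 0.18, 0, 0, -0.5, -1], [0, 0, 0.36, 0, 0, -0.9, -1], [0, 0, 0.54, 0, 0, -1.4, -1], [0, 0, 0.72, 0, 0, -1.8, -1], [0, 0, 0.9, 0, 0, -2.3, -1]]}}

```text
clock: 7.28
position: [478.3, -274.8, 196.4]
ee_rot: [0.219, 0.976, 0.0, 0.0]
contact_force: [-0.7, 0.2, -0.2]
gripper_width: 57.8
grasp_force: 64.0
```

>>> {"name": "carry_out", "arguments": {"motion": [[0, 0, 0.18, 0, 0, -0.5, -1], [0, 0, 0.36, 0, 0, -0.9, -1], [0, 0, 0.54, 0, 0, -1.4, -1], [0, 0, 0.72, 0, 0, -1.8, -1], [0, 0, 0.9, 0, 0, -2.3, -1]]}}

```text
clock: 7.9
position: [478.5, -274.8, 198.8]
ee_rot: [0.622, 0.783, 0.0, 0.0]
contact_force: [0.9, 0.0, -0.9]
gripper_width: 57.7
grasp_force: 63.9
```

>>> {"name": "carry_out", "arguments": {"motion": [[0, 0, 0.07, 0, 0, -1, -1], [0, 0, 0.14, 0, 0, -2, -1], [0, 0, 0.14, 0, 0, -3.5, -1], [0, 0, 0.14, 0, 0, -5, -1]]}}

```text
clock: 8.4
position: [478.4, -274.8, 203.7]
ee_rot: [0.672, 0.74, 0.0, 0.0]
contact_force: [0.0, -0.5, -1.2]
gripper_width: 57.7
grasp_force: 63.9
```

```bash
python3 -c "
from h import *
go(478.5,-274.5,184)"
```

```text
t 8.4 pos [ 478.4 -274.8  203.7] J [-0.23  0.3  -0.24 -0.   -1.04 -2.82] F [ 0.  -0.5 -1.2] tq [ 0.01 -0.02  0.04] w 57.7 g 63.9
tool shift [ 0.3  0.2 19.7] z axis [ 3.e-04 -0.e+00 -1.e+00] y [0.995 0.096 0.   ]
```

The nut moves freely. Lifting straight clear, then over to the dish.

>>> {"name": "carry_out", "arguments": {"motion": [[0, 0, 0, 0, 0, -12, -1], [0, 0, 0, 0, 0, -28, -1], [0, 0, 0, 0, 0, -44, -1], [0, 0, 0, 0, 0, -60, -1], [0, 0, 0, 0, 0, -60, -1]]}}

```text
clock: 9.02
position: [479.1, -275.1, 265.5]
ee_rot: [0.672, 0.74, 0.001, 0.002]
contact_force: [-0.4, -1.3, -0.7]
gripper_width: 57.9
grasp_force: 64.0
```

>>> {"name": "carry_out", "arguments": {"motion": [[0, 0, -0.18, 20, 4, 0, -1], [0, 0, -0.36, 60, 12, 0, -1], [0, 0, -0.54, 110, 21, 0, -1], [0, 0, -0.72, 160, 31, 0, -1], [0, 0, -0.9, 210, 40, 0, -1]]}}

```text
clock: 9.65
position: [497.7, -60.4, 263.0]
ee_rot: [0.281, 0.96, -0.0, -0.0]
contact_force: [0.9, -0.0, -1.2]
gripper_width: 58.1
grasp_force: 64.0
```

Run:
```python
from h import *
go(504,13,100)
d=get_image('side');cv2.imwrite('pics/carry.png',d['color'][90:300,150:430])
d=get_image('top');c=np.vstack(blobs(d,(0,0,95),(180,60,255),(245,192,293,243),20)); (u,v),r=cv2.minEnclosingCircle(c);print('dish',u,v,r,plane(d,u,v,18).round(1))
```

```text
t 9.65 pos [497.7 -60.4 263. ] J [ 0.2   0.16 -0.26 -0.   -1.15 -2.34] F [ 0.9 -0.  -1.2] tq [ 0.   -0.1   0.03] w 58.1 g 64.0
tool shift [ 34.1  65.3 163. ] z axis [-9.e-04  1.e-04 -1.e+00] y [ 0.539  0.842 -0.   ]
dish 262.42437744140625 217.28857421875 30.23688507080078 [507.6  38.5  18. ]
```

View pics/carry.png

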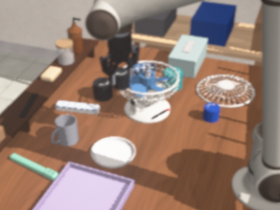

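The nut is in the fingers (crop (122,80)) and the blade is still on the shaft. The dish is clear at crop (113,151). Continuing over the dish, with a side-view check of its centre.

>>> {"name": "carry_out", "arguments": {"motion": [[0, 0, 0, 17, 33, 30, -1], [0, 0, 0, 34, 65, 70, -1], [0, 0, 0, 34, 65, 115, -1], [0, 0, 0, 34, 65, 155, -1], [0, 0, 0, 34, 65, 163, -1]]}}

```text
clock: 10.38
position: [502.9, 10.2, 97.8]
ee_rot: [0.284, 0.959, -0.002, -0.003]
contact_force: [0.2, 0.0, 0.1]
gripper_width: 57.5
grasp_force: 64.3
```

Run:
```python
from h import *
go(504,13,33)
d=get_image('side');print('dish side guess',plane(d,263,242,14).round(1))
cv2.imwrite('pics/dish.png',cv2.resize(d['color'][170:280,200:340],None,fx=4,fy=4,interpolation=cv2.INTER_CUBIC))
```

```text
t 10.375 pos [502.9  10.2  97.8] J [ 0.34  0.35 -0.48 -0.   -0.75 -2.49] F [0.2 0.  0.1] tq [ 0.01 -0.07 -0.04] w 57.5 g 64.3
tool shift [ 0.3  3.3 64.8] z axis [-0.0066 -0.002  -1.    ] y [ 0.545  0.839 -0.005]
dish side guess [498.6  17.   14. ]
```

View pics/dish.png

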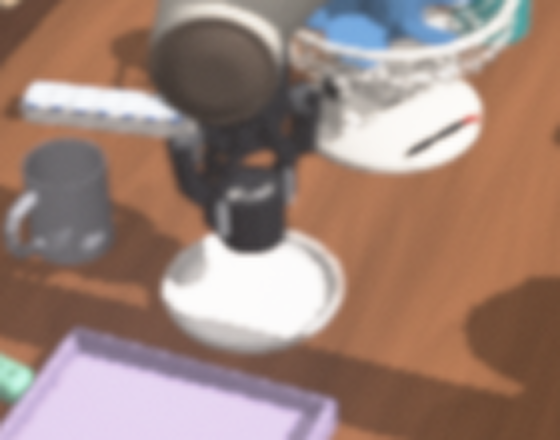

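The nut hangs over the dish (dish crop (253,290), nut (250,215)). Lowering until contact.

>>> {"name": "carry_out", "arguments": {"motion": [[0, 0, 0, 0, 3, 20, -1], [0, 0, 0, 0, 3, 40, -1], [0, 0, 0, 0, 3, 54, -1], [0, 0, 0, 0, 3, 59, -1], [0, 0, 0, 0, 3, 60, -1]]}}

```text
clock: 11.05
position: [507.0, 13.6, 41.0]
ee_rot: [0.284, 0.959, 0.0, 0.0]
contact_force: [-0.2, 0.4, -0.3]
gripper_width: 57.7
grasp_force: 64.3
```

>>> {"name": "carry_out", "arguments": {"motion": [[0, 0, 0, 0, 0, 1.5, -1], [0, 0, 0, 0, 0, 3, -1]]}}

```text
clock: 11.3
position: [506.9, 13.7, 38.0]
ee_rot: [0.284, 0.959, 0.0, 0.0]
contact_force: [0.6, 0.4, 0.2]
gripper_width: 57.7
grasp_force: 64.3
```

>>> {"name": "carry_out", "arguments": {"motion": [[0, 0, 0, 0, 0, 1, -1], [0, 0, 0, 0, 0, 1.5, -1]]}}

```text
clock: 11.55
position: [506.6, 13.6, 36.0]
ee_rot: [0.284, 0.959, 0.0, 0.0]
contact_force: [-0.4, -0.7, -1.4]
gripper_width: 57.9
grasp_force: 64.3
```

>>> {"name": "carry_out", "arguments": {"motion": [[0, 0, 0, 0, 0, 1, -1], [0, 0, 0, 0, 0, 2, -1]]}}

```text
clock: 11.8
position: [506.5, 13.6, 34.0]
ee_rot: [0.284, 0.959, -0.0, 0.0]
contact_force: [0.2, -0.1, -0.1]
gripper_width: 58.0
grasp_force: 64.3
```

>>> {"name": "carry_out", "arguments": {"motion": [[0, 0, 0, 0, 0, 0.7, -1], [0, 0, 0, 0, 0, 1.2, -1]]}}

```text
clock: 12.05
position: [506.5, 13.6, 33.2]
ee_rot: [0.284, 0.959, -0.0, -0.0]
contact_force: [-2.3, -0.1, 6.7]
gripper_width: 57.7
grasp_force: 64.9
```

>>> {"name": "carry_out", "arguments": {"motion": [[0, 0, 0, 0, 0, 0.5, -1], [0, 0, 0, 0, 0, 1, -1]]}}

```text
clock: 12.3
position: [506.5, 13.6, 33.2]
ee_rot: [0.283, 0.959, -0.0, 0.0]
contact_force: [-4.3, 1.3, 14.0]
gripper_width: 58.0
grasp_force: 65.6
```

Touchdown (14 N). Easing off and releasing.

>>> {"name": "carry_out", "arguments": {"motion": [[0, 0, 0, 0, 0, -1.2, -1], [0, 0, 0, 0, 0, -1.2, 0.5], [0, 0, 0, 0, 0, -1.2, 0.7], [0, 0, 0, 0, 0, -1.2, 0.7], [0, 0, 0, 0, 0, -3, 0.7]]}}

```text
clock: 12.92
position: [506.4, 13.5, 34.6]
ee_rot: [0.284, 0.959, -0.0, -0.0]
contact_force: [0.2, 0.0, -0.7]
gripper_width: 72.7
grasp_force: 0.0
```

>>> {"name": "carry_out", "arguments": {"motion": [[0, 0, 0, 0, 0, -10, 0.7], [0, 0, 0, 0, 0, -30, 0.7], [0, 0, 0, 0, 0, -70, 0.7], [0, 0, 0, 0, 0, -120, 0.7], [0, 0, 0, 0, 0, -180, 0.7]]}}

```text
clock: 13.55
position: [505.8, 13.3, 216.6]
ee_rot: [0.284, 0.959, -0.0, -0.0]
contact_force: [2.0, -0.0, -0.5]
gripper_width: 72.6
grasp_force: 0.0
```

Run:
```python
from h import *
go(478.5,-274.5,225)
d=get_image('side')
cv2.imwrite('pics/dish2.png',cv2.resize(d['color'][110:280,170:390],None,fx=3,fy=3,interpolation=cv2.INTER_CUBIC))
```

```text
t 13.55 pos [505.8  13.3 216.6] J [ 0.35  0.21 -0.32 -0.   -1.04 -2.49] F [ 2.  -0.  -0.5] tq [ 0.08 -0.15  0.01] w 72.6 g 0.0
tool shift [-133.7 -256.4   -8.3] z axis [-1.1e-03 -3.0e-04 -1.0e+00] y [ 0.544  0.839 -0.001]
```

View pics/dish2.png

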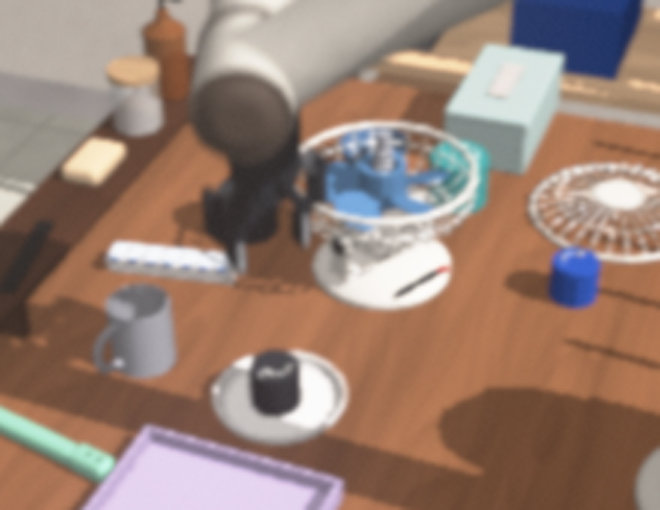

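The nut stands upright in the middle of the dish (crop (275,382)) and the blade is bare on its shaft. Back to the fan.

>>> {"name": "carry_out", "arguments": {"motion": [[0, 0, -0.18, -20, -40, -25, 0.7], [0, 0, -0.36, -47, -91, -30, 0.7], [0, 0, -0.54, -74, -142, -30, 0.7], [0, 0, -0.72, -101, -193, -30, 0.7], [0, 0, -0.9, -128, -245, -30, 0.7]]}}

```text
clock: 14.22
position: [482.1, -249.4, 245.6]
ee_rot: [-0.136, 0.991, -0.0, 0.001]
contact_force: [0.1, 0.2, -0.5]
gripper_width: 72.9
grasp_force: 0.0
```

>>> {"name": "carry_out", "arguments": {"motion": [[0, 0, 0, 0, 0, 0, 0.7], [0, 0, 0, 0, 0, 0, 0.7]]}}

```text
clock: 14.48
position: [482.2, -247.7, 245.0]
ee_rot: [-0.132, 0.991, 0.0, 0.0]
contact_force: [0.2, 0.6, -0.3]
gripper_width: 72.7
grasp_force: 0.0
```

```bash
python3 -c "
from h import *
go(478.5,-274.5,151)"
```

```text
t 14.475 pos [ 482.2 -247.7  245. ] J [-0.18  0.24 -0.2  -0.   -1.13 -1.13] F [ 0.2  0.6 -0.3] tq [0.03 0.05 0.09] w 72.7 g 0.0
tool shift [ 10.6 -24.9  94. ] z axis [ 2.e-04  2.e-04 -1.e+00] y [-0.262  0.965  0.   ]
```

>>> {"name": "carry_out", "arguments": {"motion": [[0, 0, 0, 10.6, -24.9, 0, 0.7], [0, 0, 0, 10.6, -24.9, 20, 0.7], [0, 0, 0, 10.6, -24.9, 45, 0.7], [0, 0, 0, 10.6, -24.9, 70, 0.7], [0, 0, 0, 10.6, -24.9, 75, 0.7]]}}

```text
clock: 15.1
position: [478.3, -272.9, 168.6]
ee_rot: [-0.134, 0.991, 0.001, -0.001]
contact_force: [0.2, -0.1, 0.5]
gripper_width: 72.9
grasp_force: 0.0
```

```bash
python3 -c "
from h import *
go(478.5,-274.5,150)"
```

```text
t 15.1 pos [ 478.3 -272.9  168.6] J [-0.22  0.33 -0.28 -0.   -0.96 -1.08] F [ 0.2 -0.1  0.5] tq [-0.02  0.02 -0.05] w 72.9 g 0.0
tool shift [ 0.2 -1.6 18.6] z axis [-0.003   0.0011 -1.    ] y [-0.265  0.964  0.002]
```

>>> {"name": "carry_out", "arguments": {"motion": [[0, 0, 0, 0, -1.5, 6, 0.7], [0, 0, 0, 0, -1.5, 12, 0.7], [0, 0, 0, 0, -1.5, 16, 0.7], [0, 0, 0, 0, -1.5, 18.5, 0.7], [0, 0, 0, 0, -1.5, 18.5, 0.7]]}}

```text
clock: 15.72
position: [479.2, -276.0, 151.3]
ee_rot: [-0.133, 0.991, 0.0, -0.0]
contact_force: [0.2, -0.7, 0.7]
gripper_width: 72.9
grasp_force: 0.0
```

>>> {"name": "carry_out", "arguments": {"motion": [[0, 0, 0, 0, 0, 0, 0.4], [0, 0, 0, 0, 0, 0, 0], [0, 0, 0, 0, 0, 0, -1], [0, 0, 0, 0, 0, 0, -1], [0, 0, 0, 0, 0, 0, -1]]}}

```text
clock: 16.35
position: [479.0, -275.4, 152.2]
ee_rot: [-0.133, 0.991, 0.0, -0.0]
contact_force: [-1.9, 4.5, 5.4]
gripper_width: 55.3
grasp_force: 62.6
```

```bash
python3 -c "
from h import *
go(478.5,-274.5,150)"
```

```text
t 16.35 pos [ 479.  -275.4  152.2] J [-0.23  0.35 -0.3  -0.   -0.92 -1.07] F [-1.9  4.5  5.4] tq [ 1.23  0.58 -0.03] w 55.3 g 62.6
tool shift [0.2 1.  2.2] z axis [-3.e-04  7.e-04 -1.e+00] y [-0.264  0.965  0.001]
```

Gripped (55.3 mm, 63 N). Lifting straight up, gently at first.

>>> {"name": "carry_out", "arguments": {"motion": [[0, 0, 0, 0, 0.5, -1, -1], [0, 0, 0, 0, 1, -3, -1], [0, 0, 0, 0, 1, -6, -1], [0, 0, 0, 0, 1, -10, -1], [0, 0, 0, 0, 1, -14, -1]]}}

```text
clock: 16.98
position: [479.0, -275.1, 165.6]
ee_rot: [-0.133, 0.991, -0.0, 0.0]
contact_force: [0.4, -0.7, -1.0]
gripper_width: 55.2
grasp_force: 63.5
```

```bash
python3 -c "
from h import *
go(478.5,-274.5,150)"
```

```text
t 16.975 pos [ 479.  -275.1  165.6] J [-0.23  0.33 -0.29  0.   -0.95 -1.08] F [ 0.4 -0.7 -1. ] tq [-0.02 -0.04  0.  ] w 55.2 g 63.5
tool shift [ 0.3  0.7 15.6] z axis [ 1.e-04 -1.e-04 -1.e+00] y [-0.264  0.965 -0.   ]
```

>>> {"name": "carry_out", "arguments": {"motion": [[0, 0, 0, 0, 0, -20, -1], [0, 0, 0, 0, 0, -45, -1], [0, 0, 0, 0, 0, -70, -1], [0, 0, 0, 0, 0, -95, -1], [0, 0, 0, 0, 0, -115, -1]]}}

```text
clock: 17.6
position: [479.0, -275.1, 281.7]
ee_rot: [-0.133, 0.991, -0.0, 0.001]
contact_force: [0.4, 0.9, -1.9]
gripper_width: 55.3
grasp_force: 63.8
```

>>> {"name": "carry_out", "arguments": {"motion": [[0, 0, 0, 0, 0, 0, -1]]}}

```text
clock: 17.73
position: [479.7, -275.3, 282.2]
ee_rot: [-0.133, 0.991, -0.001, 0.002]
contact_force: [-0.3, 0.6, -2.4]
gripper_width: 55.0
grasp_force: 63.8
```

Run:
```python
from h import *
go(503,239,280)
d=get_image('side')
cv2.imwrite('pics/lift.png',cv2.resize(d['color'][90:330,160:400],None,fx=2.4,fy=2.4,interpolation=cv2.INTER_CUBIC))
t=get_image('top')
c=blobs(t,(110,15,120),(160,120,255),(170,180,250,256))[0];q=cv2.minAreaRect(c);print(plane(t,*q[0],20),q)
```

```text
t 17.725 pos [ 479.7 -275.3  282.2] J [-0.23  0.24 -0.11  0.   -1.22 -1.08] F [-0.3  0.6 -2.4] tq [0.03 0.02 0.01] w 55.0 g 63.8
tool shift [-158.1  489.9    1.6] z axis [ 0.0041 -0.0012 -1.    ] y [-0.264  0.965 -0.002]
[505.12048831 238.29004457  20.        ] ((208.3953857421875, 218.49758911132812), (62.33198547363281, 62.44823455810547), 1.3322198390960693)
```

View pics/lift.png

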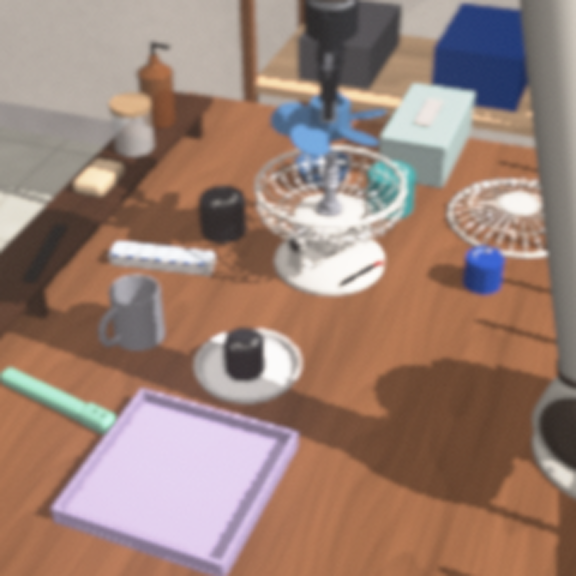

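The blade hangs level and clear of the shaft (crop (330,125)). The nut stays in the dish and the tray is unmoved at (504,238). Moving over the tray.

>>> {"name": "carry_out", "arguments": {"motion": [[0, 0, 0, -10, 31, 0, -1], [0, 0, 0, -25, 77, 0, -1], [0, 0, 0, -42, 130, 0, -1], [0, 0, 0, -59, 183, 0, -1], [0, 0, 0, -76, 236, 0, -1]]}}

```text
clock: 18.45
position: [489.2, -25.7, 279.1]
ee_rot: [-0.133, 0.991, -0.0, -0.001]
contact_force: [0.6, 0.2, -1.9]
gripper_width: 55.0
grasp_force: 63.8
```

>>> {"name": "carry_out", "arguments": {"motion": [[0, 0, 0, -17, 53, 0, -1], [0, 0, 0, -34, 106, 0, -1], [0, 0, 0, -51, 159, 0, -1], [0, 0, 0, -67, 205, 0, -1], [0, 0, 0, -76, 236, 0, -1]]}}

```text
clock: 19.08
position: [500.4, 222.3, 278.6]
ee_rot: [-0.134, 0.991, -0.001, -0.001]
contact_force: [0.6, -0.6, -1.8]
gripper_width: 55.0
grasp_force: 63.9
```

>>> {"name": "carry_out", "arguments": {"motion": [[0, 0, 0, 0, 0, 10, -1], [0, 0, 0, 0, 0, 30, -1]]}}

```text
clock: 19.32
position: [500.7, 220.1, 249.1]
ee_rot: [-0.133, 0.991, -0.0, -0.0]
contact_force: [0.7, -0.7, -1.6]
gripper_width: 54.9
grasp_force: 63.9
```

```bash
python3 -c "
from h import *
go(504,238,100)"
```

```text
t 19.325 pos [500.7 220.1 249.1] J [ 0.71  0.25 -0.18 -0.   -1.14 -2.01] F [ 0.7 -0.7 -1.6] tq [-0.02  0.02  0.03] w 54.9 g 63.9
tool shift [ -8.   16.4 149.1] z axis [-9.e-04 -5.e-04 -1.e+00] y [-0.264  0.964 -0.   ]
```

>>> {"name": "carry_out", "arguments": {"motion": [[0, 0, 0, -8, 16.4, 20, -1], [0, 0, 0, -8, 16.4, 60, -1], [0, 0, 0, -8, 16.4, 100, -1], [0, 0, 0, -8, 16.4, 135, -1], [0, 0, 0, -8, 16.4, 150, -1]]}}

```text
clock: 19.95
position: [502.9, 236.1, 97.4]
ee_rot: [-0.132, 0.991, -0.002, -0.003]
contact_force: [-0.4, 0.6, -1.0]
gripper_width: 54.8
grasp_force: 63.9
```

Run:
```python
from h import *
go(504,238,54)
d=get_image('side')
cv2.imwrite('pics/tray.png',cv2.resize(d['color'][200:340,160:330],None,fx=3,fy=3,interpolation=cv2.INTER_CUBIC))
```

```text
t 19.95 pos [502.9 236.1  97.4] J [ 0.73  0.42 -0.35 -0.   -0.8  -2.04] F [-0.4  0.6 -1. ] tq [-0.03 -0.06 -0.  ] w 54.8 g 63.9
tool shift [-1.8  1.6 43.3] z axis [-0.0048 -0.0039 -1.    ] y [-0.263  0.965 -0.002]
```

View pics/tray.png

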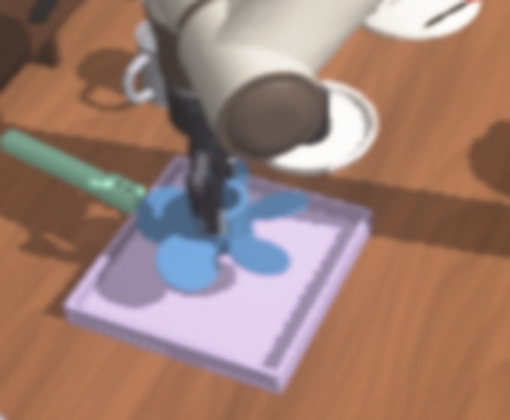

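The blade hangs over the tray (crop (220,215)) with its shadow inside the walls. Lowering, then fine steps to contact.

>>> {"name": "carry_out", "arguments": {"motion": [[0, 0, 0, 0, 1, 15, -1], [0, 0, 0, 0, 1, 28, -1], [0, 0, 0, 0, 1, 36, -1], [0, 0, 0, 0, 1, 40, -1], [0, 0, 0, 0, 1, 40, -1]]}}

```text
clock: 20.62
position: [504.2, 239.3, 60.3]
ee_rot: [-0.133, 0.991, -0.0, -0.0]
contact_force: [0.2, -0.4, -0.8]
gripper_width: 55.2
grasp_force: 63.9
```

>>> {"name": "carry_out", "arguments": {"motion": [[0, 0, 0, 0, 0, 1, -1], [0, 0, 0, 0, 0, 2, -1]]}}

```text
clock: 20.88
position: [504.4, 239.5, 58.7]
ee_rot: [-0.133, 0.991, 0.0, 0.0]
contact_force: [-0.7, -1.1, -0.7]
gripper_width: 55.2
grasp_force: 63.9
```

>>> {"name": "carry_out", "arguments": {"motion": [[0, 0, 0, 0, 0, 1, -1], [0, 0, 0, 0, 0, 2, -1]]}}

```text
clock: 21.12
position: [504.2, 239.3, 56.4]
ee_rot: [-0.133, 0.991, 0.0, 0.0]
contact_force: [0.1, -0.4, -0.9]
gripper_width: 55.2
grasp_force: 63.9
```

>>> {"name": "carry_out", "arguments": {"motion": [[0, 0, 0, 0, 0, 2, -1], [0, 0, 0, 0, 0, 4, -1], [0, 0, 0, 0, 0, 5, -1], [0, 0, 0, 0, 0, 5, -1]]}}

```text
clock: 21.62
position: [504.2, 239.2, 51.2]
ee_rot: [-0.133, 0.991, -0.0, -0.0]
contact_force: [0.1, -0.6, -1.9]
gripper_width: 55.5
grasp_force: 63.9
```

>>> {"name": "carry_out", "arguments": {"motion": [[0, 0, 0, 0, 0, 0.7, -1], [0, 0, 0, 0, 0, 1.4, -1]]}}

```text
clock: 21.88
position: [504.2, 239.3, 50.0]
ee_rot: [-0.133, 0.991, 0.0, 0.0]
contact_force: [-0.4, -0.4, -1.9]
gripper_width: 54.8
grasp_force: 63.9
```

>>> {"name": "carry_out", "arguments": {"motion": [[0, 0, 0, 0, 0, 0.7, -1], [0, 0, 0, 0, 0, 1.2, -1]]}}

```text
clock: 22.12
position: [504.3, 239.3, 49.3]
ee_rot: [-0.133, 0.991, -0.0, 0.0]
contact_force: [-2.6, -0.0, 4.2]
gripper_width: 55.1
grasp_force: 64.5
```

Touchdown at z 49 as expected. Releasing and backing off.

>>> {"name": "carry_out", "arguments": {"motion": [[0, 0, 0, 0, 0, 0, 0.4], [0, 0, 0, 0, 0, 0, 0.7], [0, 0, 0, 0, 0, 0, 0.7], [0, 0, 0, 0, 0, -3, 0.7], [0, 0, 0, 0, 0, -10, 0.7]]}}

```text
clock: 22.75
position: [504.1, 239.1, 58.8]
ee_rot: [-0.133, 0.991, -0.0, -0.0]
contact_force: [-0.3, -0.4, -0.1]
gripper_width: 72.6
grasp_force: 0.0
```

>>> {"name": "carry_out", "arguments": {"motion": [[0, 0, 0, 0, 0, -20, 0.7], [0, 0, 0, 0, 0, -60, 0.7], [0, 0, 0, 0, 0, -110, 0.7], [0, 0, 0, 0, 0, -160, 0.7], [0, 0, 0, 0, 0, -200, 0.7]]}}

```text
clock: 23.38
position: [504.3, 239.3, 261.8]
ee_rot: [-0.133, 0.991, 0.001, 0.001]
contact_force: [-0.3, 0.5, 0.5]
gripper_width: 72.6
grasp_force: 0.0
```

Run:
```python
from h import *
go(504,238,54)
d=get_image('side')
cv2.imwrite('pics/final.png',cv2.resize(d['color'][170:340,150:380],None,fx=3,fy=3,interpolation=cv2.INTER_CUBIC))
```

```text
t 23.375 pos [504.3 239.3 261.8] J [ 0.73  0.26 -0.13  0.   -1.18 -2.04] F [-0.3  0.5  0.5] tq [ 0.07 -0.04  0.01] w 72.6 g 0.0
tool shift [  1.2  -1.4 207.8] z axis [ 0.0024  0.0018 -1.    ] y [-0.264  0.965  0.001]
```

View pics/final.png

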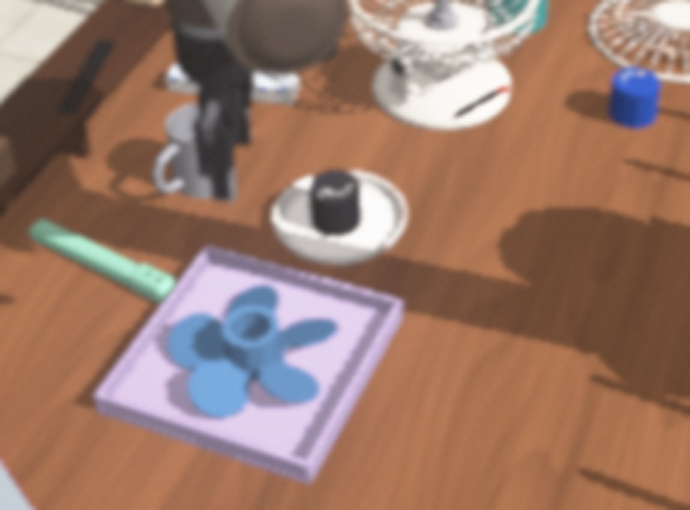

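The blade lies flat, front up, in the middle of the tray (crop (250,350)), and the nut stands in the dish (335,200). The gripper is clear, so I'm handing in.

>>> {"name": "carry_out", "arguments": {"motion": [[0, 0, 0, 0, 0, 0, 0.7], [0, 0, 0, 0, 0, 0, 0.7]]}}

```text
clock: 23.68
position: [503.5, 238.9, 257.9]
ee_rot: [-0.133, 0.991, -0.0, -0.001]
contact_force: [0.1, 0.2, -0.5]
gripper_width: 72.6
grasp_force: 0.0
```

```bash
python3 -c "
from bench import *
print(job_done())"
```

```text
the job is handed in; nothing more can be done
None
```

I handed the job in at about 24 s on the robot clock: the nut stands in the soap dish and the blade lies flat, front up, on the tray floor, as the last picture shows; no verdict came back.

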